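Open the flux jar in the bench nest and hold its lid over the mouth

TASK

Stand the square flux jar, lid on, in the angle-iron nest on the bench so that it cannot turn, then unscrew its tight steel lid (anticlockwise seen from above) and stop turning as soon as the threads let go. Lift the lid straight up and finish still holding it, level and centred about 2 cm clear above the jar's mouth to keep grit out, with the jar left standing down in the nest. Leave everything else on the bench alone.

Things in the scene. Friction and masses are not known exactly. Their poses are not given: they have to be found in the camera images.
- jar_c (a point): Flux jar: white plastic, square body 64 x 64 mm, 62 mm tall, then a round neck 48 mm across whose rim is 93 mm above the underside; loose, about 0.4 kg. This point is on its upright axis, 30 mm above its underside; z up, x and y square to its flat sides. Any of the four ways round fits the nest
- jar_mouth (a point): Centre of the jar's mouth, level with its rim, 63 mm above jar_c. A rubber sealing ring stands 1 mm proud of the rim when the lid is tight, 4 mm when it is off
- lid_c (a point): The jar's screw lid: round, ribbed plain steel, 64 mm across, 26 mm tall, hollow, 0.08 kg. This point is its centre, half-way up. Screwed tight it lies 55 mm above jar_c, its lower edge 10 mm clear of the jar's flat shoulder, its x axis parallel to the jar's. While screwed on it can carry the jar
- lid_edge (a point): The centre of the lid's lower edge, 13 mm below lid_c; 21 mm below jar_mouth when the lid is tight
- lid: The lid as a solid, origin at lid_c. Tight: about 0.45 N m turns it, rather less towards the end (the sealing ring pushes it up against its threads with about 18 N). Anticlockwise it rises 1.8 mm per rad, stays where left, and comes free 1.1 to 1.2 rad from tight, turned relative to the jar, springing up 1.5 mm; some 0.7 rad further its lugs would meet the next threads
- jar: The jar without its lid as a solid; origin at the centre of its underside, 30 mm below jar_c
- nest: Nest: steel plate 110 x 110 x 4 mm bolted to the bench with four angle-iron corners round a clear 68 x 68 mm square (the jar can shift 2 mm and turn 0.07 rad in it), straight up to 30 mm above the bench, then flared to a 78 mm mouth at 40 mm. Origin: centre of the plate's underside; x, y square to the corners. The jar stands on the plate
- dip_tin: Bystander: closed round aluminium tin with a steel lid, 88 mm across, 58 mm tall; origin under its centre
- spool: Bystander: wire spool lying flat, 100 mm across, 45 mm tall; origin under its centre
- hammer: Bystander: chipping hammer lying on the bench, 250 mm long along its x, head at +x, 170 mm wide over the head, 24 mm tall; origin under its middle
- wire_brush: Bystander: wooden wire brush lying along its x, 260 x 26 x 32 mm; origin under its centre
- magnet_square: Bystander: square welding magnet, 62 x 62 x 17 mm; origin under its centre
- bar_stock: Bystander: two flat aluminium bars, one on the other, 300 x 50 x 24 mm along its x; origin under its centre
- filler_rods: Bystander: bundle of filler rods with a grey sleeve, 450 mm along its x, 25 mm tall; origin under its middle
There are look-alikes about, which are no part of the job. What is shaped like the nest but red or yellow is not meant. Leave any red look-alike of the lid alone.

How it is judged (in metres and radians):
On the way, in this order (a step that is already met when the one before it is completed fails the run):
1. the jar stands right down in the nest, upright, its lid still screwed on (horizontal distance between jar and nest below 0.006 m and z of jar in the frame of nest below 0.008 m and angle between jar's own z axis and vertical below 0.1 rad and z of lid_edge in the frame of jar_mouth below -0.016 m and angle between the x axis of lid and the x axis of jar, either way round below 0.6 rad), for 0.2 s.
2. the lid is turned loose on the jar while the jar is down in the nest (angle between the x axis of lid and the x axis of jar, either way round above 0.9 rad and z of lid_edge in the frame of jar_mouth below -0.012 m and horizontal distance between jar and nest below 0.006 m and z of jar in the frame of nest below 0.012 m).
At the end, for the whole second after the job is handed in: The fingers hold the lid still, level within 10 degrees, its edge 7 to 45 mm above the rim, within 15 mm of the jar axis, off the jar and turned at most 130 degrees; the jar stands upright on the nest plate within 6 mm of its centre; no bystander moved over 25 mm (contact force between the fingers and lid above 2 N and contact force between lid and jar below 0.05 N and z of lid_edge in the frame of jar_mouth between 0.007 and 0.045 m and horizontal distance between lid_edge and jar_mouth below 0.015 m and angle between lid's own z axis and vertical below 0.17 rad and angle between the x axis of lid and the x axis of jar, either way round above 0.8 rad and linear speed of each of lid, jar below 0.03 m/s and horizontal distance between jar and nest below 0.006 m and z of jar in the frame of nest below 0.008 m and angle between jar's own z axis and vertical below 0.1 rad); the arm keeps its last pose, push and grip.
It fails at once if the lid came off while the jar was not down in the nest (distance between lid_c and jar_c above 0.066 m and z of jar in the frame of nest above 0.02 m).
It fails at once if the lid was taken away from over the jar's mouth (horizontal distance between lid_edge and jar_mouth above 0.03 m or z of lid_edge in the frame of jar_mouth above 0.1 m).
It fails at once if the jar was tipped over (angle between jar's own z axis and vertical above 0.6 rad).
It fails at once if a thing beside the jar was pushed about (distance of any of dip_tin, spool, hammer, wire_brush, magnet_square, bar_stock, filler_rods from where it was at the start of the episode above 0.025 m).
It also fails if it takes over 42 s, if anything falls off the work surface, if the arm or the gripper's body presses on something with over 40 N, if the wrist force passes 120 N, or if a joint passes its speed limit or range.

ROBOT

A 6-joint arm with a two-finger parallel gripper is mounted at the origin on the work surface. World frame = base frame: x ahead of the robot, y to its left, z up, the work surface at z = 0. Lengths are in mm, angles in rad, forces in N, time in s.
With the tool pointing down it reaches from about 350 to 775 mm from the base axis. Payload 7.3 kg.
Tool frame: the origin (TCP) lies midway between the tips of the shut fingers; the grasp point (between the pads) lies 19 mm behind it; z points along the fingers, x is the direction in which the jaws open and shut, and the axes are right-handed (so a half turn about z gives the same grasp; the last joint's range is limited). The gripper opens to 92 mm and grips with 3 to 60 N. Pads are 19 mm wide; open, the fingers measure 130 mm over their backs; the gripper's body (75 mm by 190 mm) begins 47 mm behind the grasp point.
Start: joints at [1.153, 0.342, 1.524, -0, 1.275, -0.146], TCP at [140.929, 505.751, 226.741] pointing down, gripper open.
Joint ranges: [-2.53, 2.53], [-0.77, 2.02], [0.04, 2.7], [-1, 4.14], [0.28, 2.66], [-3.11, 3.11]. Speed limits (rad/s): [2.57, 2.57, 3.14, 3.14, 3.14, 3.14].

INTERFACE

Orientations are given as [roll, pitch, yaw] about the fixed x, y, z axes, in that order (R = Rz(yaw) Ry(pitch) Rx(roll)).
In Python, from plant import bot gives the robot as it stands.
- The arm moves only by the shell command python3 -m pendant 'ROWS' [OPENING]. ROWS is JSON, a list of rows, each an object with "linear": the shift along the world's x, y, z in mm, a list of three; "twist": the turn about the world's z in degrees. In form: [{"linear": [x, y, z], "twist": twist}, ...]. A call has 1 to 20 rows; each row is the pose to reach, as a shift and turn from the pose commanded when the call began; what a row does not reach only later rows make up. A row lasts 1/8 s, in which the tool goes at most 62.5 mm and 10.7 degrees, less where a joint would pass 70% of its speed; a pose out of reach is approached as far as the arm can. A call with a gripper value outside its range is refused whole. OPENING is the closure in counts, from 0 (fully open) to 255 (shut), set as the call begins (- or left out, the last holds). The fingers move at their own pace and stop on an object; the grip force is fixed at half the most. Time passes only in rows, so rows that repeat a pose let the fingers close. It gives the time, the measured TCP pose, the force and the opening at its end, in the units of the state.
- bot.get_obs(): the state, without advancing time (a new reading comes with each control period).
- bot.capture(name): name is "scene" or "top"; returns a dict with "frame" (480x640x3 uint8, blue, green, red), "z_map" (480x640 float32, mm along the optical axis (not along the pixel's ray), 0 where there is no reading), "fx", "fy", "cx", "cy" (pixels), "rvec" (rotation vector, rad) and "tvec" (3), from world to camera coordinates, as OpenCV has them. Camera axes: x right, y down, z forward; pixel columns grow to the right and rows downward; lengths in mm; the calibration is good to about 2 mm. A picture is of the moment at which its call begins.
- bot.close_job(): hands the job in, once; it reports no verdict.
The state is a dict: "time": time; "joint_positions": joint angles; "dq": joint speeds; "tau": joint torques, N m; "tool_pos": TCP position; "tcp_rot": TCP orientation; "contact_force": force on the tool from outside, world axes, zero at the start; "moment": the same for the moment, N m; "grip_width": finger opening in mm.
Only numpy, scipy, OpenCV 4.12 (cv2) and the standard library are available. Lean on these libraries where they do the work, as an engineer would, in place of code of your own. Each camera call takes 0.05 s, during which the arm holds its last target. There are 200 camera calls.

## Working session

There is one attempt and no reset: what is moved stays moved. The work goes in short steps, Python scripts to look and compute and a shell command to move; the robot and the scene stay as the last step left them, time stands still between calls to the robot, and variables do not carry over. Pictures are saved under pics/ and viewed, about 8 in all and at most 12, crops included, and the job is handed in when it is done.

```bash
ls; mkdir -p pics; cat > h.py <<'E'
import numpy as np, cv2
from plant import bot
def cap(n):
    c=bot.capture(n); c['R']=cv2.Rodrigues(np.array(c['rvec'],float))[0]; c['t']=np.array(c['tvec'],float).ravel(); return c
def world(c):
    v,u=np.mgrid[0:480,0:640]; z=c['z_map']
    P=np.stack([(u-c['cx'])/c['fx']*z,(v-c['cy'])/c['fy']*z,z],-1)
    W=(P-c['t'])@c['R']; W[z==0]=np.nan; return W
def ray(c,u,v,h):
    d=c['R'].T@np.array([(u-c['cx'])/c['fx'],(v-c['cy'])/c['fy'],1]); o=-c['R'].T@c['t']
    return o+d*(h-o[2])/d[2]
E
python3 - <<'E'
from h import *
s=bot.get_obs();print(s)
for n in('scene','top'):
    c=cap(n);cv2.imwrite(f'pics/{n}0.png',c['frame']);np.savez(n+'0.npz',**c)
    print(n,-c['R'].T@c['t'],c['R'][2])
E
```

```text
pics
{'time': 0.0, 'joint_positions': array([ 1.15299568e+00,  3.42732552e-01,  1.52500612e+00,  1.63420105e-05,
        1.27538348e+00, -1.46007898e-01]), 'dq': array([-5.68159238e-04, -2.84575973e-04, -5.81553225e-04, -3.24239449e-04,
        2.10680754e-04,  3.59661849e-05]), 'tau': array([-3.22674678e-04, -4.31245780e+01, -2.44219530e+01,  7.17312307e-02,
        5.60596841e-02, -1.43399507e-04]), 'tool_pos': array([140.75579675, 505.36738288, 226.04365996]), 'tcp_rot': array([-3.14135467e+00,  1.51095062e-03,  1.29899899e+00]), 'contact_force': array([0.70514662, 0.12610546, 0.56731476]), 'moment': array([0.02069861, 0.01347695, 0.01044086]), 'grip_width': 92.05387801246354}
scene [1110.66928951  736.04927193  864.07356244] [-0.48278934 -0.5844927  -0.65213705]
top [ 223.28869052    9.64467778 1595.78407894] [ 0.19888564  0.00994434 -0.97997225]
```

View pics/scene0.png

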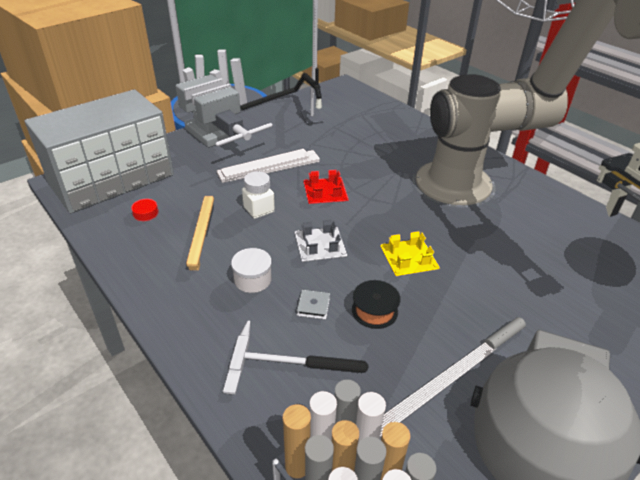

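View pics/top0.png

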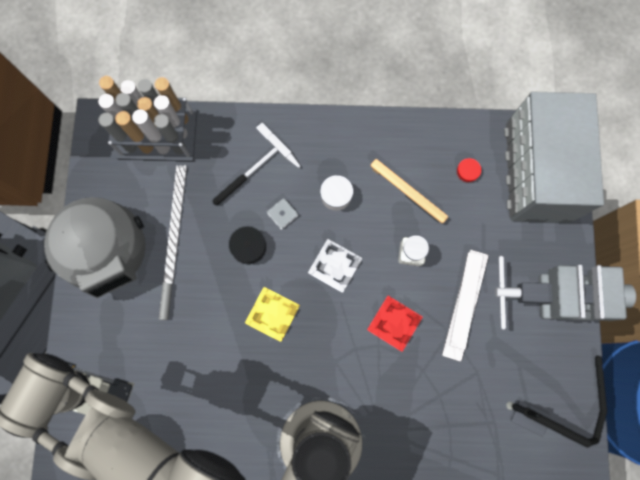

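Candidates: jar is the white square body with a grey lid, at scene (258,195) and top (413,250). It could be taken for the dip tin, at scene (252,270) and top (337,193), or the red lid, at scene (145,210) and top (469,170). The nest is the plain steel one, at scene (321,242) and top (335,265). The red one at top (395,323) and the yellow one at top (272,314) are look-alikes. I choose the white jar and the steel nest, and check them in a crop.

```bash
python3 - <<'E'
from h import *
T=dict(np.load('top0.npz'));S=dict(np.load('scene0.npz'))
cv2.imwrite('pics/crop0.png',np.hstack([cv2.resize(T['frame'][210:310,290:450],(400*1,250)),cv2.resize(S['frame'][160:272,230:380],(335,250))]))
def big(m):
    n,l,st,_=cv2.connectedComponentsWithStats(m.astype(np.uint8)); i=1+np.argmax(st[1:,4]); return l==i
for n,c in(('top',T),('scene',S)):
    W=world(c); x,y,z=W[...,0],W[...,1],W[...,2]
    c0=ray(c,*((413,250) if n=='top' else (258,180)),98); n0=ray(c,*((335,265) if n=='top' else (321,242)),4)
    near=np.hypot(x-c0[0],y-c0[1])<60
    m=big(near&(z>90)); v,u=np.nonzero(m)
    Z=np.median(z[m]); P=np.array([ray(c,a,b,98)[:2] for a,b in zip(u,v)])
    r=cv2.minEnclosingCircle(P.astype(np.float32)); print(n,'lidtop z',Z,'mean',P.mean(0),'circ',r,'c0',c0)
    m=near&(z>52)&(z<72); m=big(m); v,u=np.nonzero(m);P=np.array([ray(c,a,b,62)[:2] for a,b in zip(u,v)],np.float32)
    print(' body',len(P),cv2.minAreaRect(P))
    hs=cv2.cvtColor(c['frame'],cv2.COLOR_BGR2HSV)
    near=np.hypot(x-n0[0],y-n0[1])<85
    tall=near&(z>28); print(' tall nest',[(a.round(),) for a in ([np.array([x[l==i].mean(),y[l==i].mean(),z[l==i].max(),st[i,4]]) for nn,l,st,_ in [cv2.connectedComponentsWithStats(tall.astype(np.uint8))] for i in range(1,nn)])])
    m=big(near&(hs[...,2]>np.median(hs[...,2][near])+0)&(z<12)&(z>1.5)); v,u=np.nonzero(m);P=np.array([ray(c,a,b,4)[:2] for a,b in zip(u,v)],np.float32)
    print(' plate',len(P),cv2.minAreaRect(P))
    print(' benchz',np.nanmedian(z[250:300,200:230]))
E
```

```text
top lidtop z 98.57025906860268 mean [ 509.00236099 -235.06649952] circ ((508.7088317871094, -235.1640167236328), 32.66063690185547) c0 [ 501.62774582 -227.20152025   98.        ]
 body 121 ((507.7001037597656, -234.52304077148438), (64.09866333007812, 65.5302963256836), 82.57219696044922)
 tall nest [(array([514., -14.,  49.,  58.]),), (array([485., -69.,  45.,  54.]),), (array([459.,  17.,  46.,  49.]),), (array([428., -40.,  46.,  48.]),)]
 plate 983 ((470.5523681640625, -25.14227294921875), (113.63752746582031, 114.02059936523438), 62.44349670410156)
 benchz 0.5168975744692273
scene lidtop z 99.44420107231224 mean [ 513.03025408 -230.12163817] circ ((513.9501342773438, -230.52186584472656), 38.281890869140625) c0 [ 511.08788578 -226.54782215   98.        ]
 body 244 ((514.708251953125, -227.03497314453125), (75.23992919921875, 68.63265991210938), 82.03136444091797)
 tall nest [(array([430., -39.,  45.,  88.]),), (array([481., -68.,  44.,  77.]),), (array([459.,  19.,  44.,  69.]),), (array([514.,  -9.,  44.,  63.]),)]
 plate 1007 ((469.75433349609375, -26.13201904296875), (121.88066101074219, 114.68077850341797), 61.45500564575195)
 benchz 1.4982079132032606
```

View pics/crop0.png

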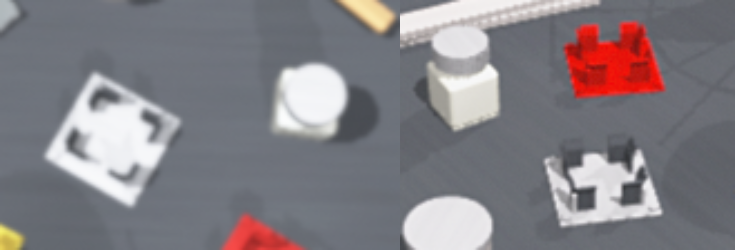

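The crop confirms the choice. The plain steel nest is at about (470,-26) with yaw about 62°. The white square jar with its grey lid is at about (509,-235) with yaw about 82°, and its lid top is at 98 mm. I'll move over the jar, going round the inner reach limit.

```bash
python3 -m pendant '[{"linear":[279,-306,0],"twist":0},{"linear":[279,-306,0],"twist":0},{"linear":[279,-306,0],"twist":0},{"linear":[279,-306,0],"twist":0},{"linear":[279,-306,0],"twist":0},{"linear":[279,-306,0],"twist":0},{"linear":[279,-306,0],"twist":0},{"linear":[369,-740,-50],"twist":0},{"linear":[369,-740,-50],"twist":0},{"linear":[369,-740,-50],"twist":0},{"linear":[369,-740,-50],"twist":0},{"linear":[369,-740,-50],"twist":0},{"linear":[369,-740,-50],"twist":0},{"linear":[369,-740,-50],"twist":0},{"linear":[369,-740,-50],"twist":0},{"linear":[369,-740,-50],"twist":0},{"linear":[369,-740,-50],"twist":0}]' 0
python3 - <<'E'
from h import *
S=dict(np.load('scene0.npz'));W=world(S);z=W[...,2]
def yaws(W,m):
    # horizontal normals of vertical faces from depth, 
    k=2;a=np.roll(W,-k,1)-np.roll(W,k,1);b=np.roll(W,-k,0)-np.roll(W,k,0);n=np.cross(a,b);n/=np.linalg.norm(n,axis=2,keepdims=True)
    s=m&(abs(n[...,2])<.3);an=np.degrees(np.arctan2(n[...,1],n[...,0]))[s]
    return s.sum(),np.degrees(np.angle(np.mean(np.exp(4j*np.radians(an)))))/4, np.percentile(an%90,[20,50,80])
print(yaws(W,(np.hypot(W[...,0]-509,W[...,1]+235)<55)&(z>8)&(z<56)))
c=cap('scene');cv2.imwrite('pics/s1.png',cv2.resize(c['frame'][100:300,160:420],(780,600)))
E
```

```text
time: 2.22
tool_pos: [509.8, -232.7, 176.9]
tcp_rot: [-3.141, -0.001, 1.3]
contact_force: [-0.4, 0.3, 0.1]
grip_width: 91.7
(np.int64(391), np.float64(-6.871532677415847), array([12.81621855, 69.80476038, 83.74433468]))
```

View pics/s1.png

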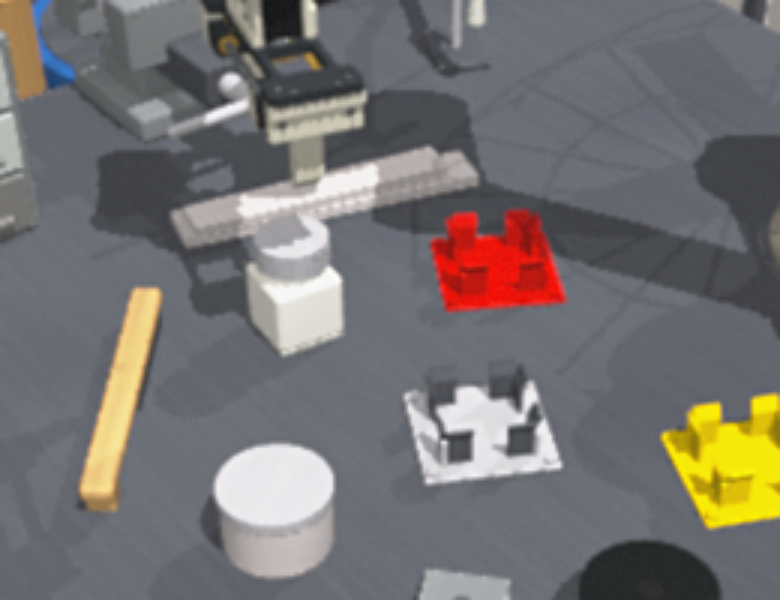

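The open gripper is right over the jar's lid (crop about (290,230)) with nothing in the way. I descend to TCP z of about 69, close, then lift.

```bash
python3 -m pendant '[{"linear":[-1,-1,-40],"twist":0},{"linear":[-1,-1,-75],"twist":0},{"linear":[-1,-1,-95],"twist":0},{"linear":[-1,-1,-107],"twist":0},{"linear":[-1,-1,-107],"twist":0},{"linear":[-1,-1,-107],"twist":0}]'
python3 -m pendant '[{"linear":[0,0,0],"twist":0},{"linear":[0,0,0],"twist":0},{"linear":[0,0,0],"twist":0},{"linear":[0,0,0],"twist":0},{"linear":[0,0,0],"twist":0},{"linear":[0,0,0],"twist":0},{"linear":[0,0,0],"twist":0},{"linear":[0,0,0],"twist":0}]' 255
```

```text
time: 3.02
tool_pos: [509.6, -235.3, 70.8]
tcp_rot: [3.14, 0.0, 1.3]
contact_force: [0.0, -0.6, -0.1]
grip_width: 91.5
time: 4.03
tool_pos: [509.0, -235.1, 69.8]
tcp_rot: [3.141, -0.0, 1.299]
contact_force: [0.3, 3.0, 3.4]
grip_width: 64.0
```

```bash
python3 -m pendant '[{"linear":[0,0,10],"twist":0},{"linear":[0,0,30],"twist":0},{"linear":[0,0,55],"twist":0},{"linear":[0,0,70],"twist":0},{"linear":[0,0,70],"twist":0}]'
python3 -m pendant '[{"linear":[-8,50,0],"twist":-5},{"linear":[-16,100,0],"twist":-10},{"linear":[-24,150,0],"twist":-16},{"linear":[-32,190,0],"twist":-21},{"linear":[-39,209,0],"twist":-21},{"linear":[-39,209,0],"twist":-21},{"linear":[-39,209,0],"twist":-21}]'
python3 - <<'E'
from h import *
s=bot.get_obs();print(s['tool_pos'],s['tcp_rot'],s['moment'])
c=cap('scene');d=cap('top');np.savez('s2.npz',**c);np.savez('t2.npz',**d)
cv2.imwrite('pics/s2.png',np.hstack([cv2.resize(c['frame'][170:290,250:400],(400,320)),cv2.resize(d['frame'][220:300,290:390],(400,320))]))
E
```

```text
time: 4.65
tool_pos: [509.2, -235.6, 140.5]
tcp_rot: [3.14, 0.001, 1.299]
contact_force: [0.0, 0.3, -6.3]
grip_width: 63.8
time: 5.52
tool_pos: [470.3, -27.1, 139.6]
tcp_rot: [3.141, 0.0, 0.933]
contact_force: [-0.2, -0.2, -6.5]
grip_width: 63.3
[470.28947771 -27.11395825 139.56544219] [3.14105521e+00 2.27985241e-04 9.32812854e-01] [-0.12620227  0.03499059 -0.06336774]
```

View pics/s2.png

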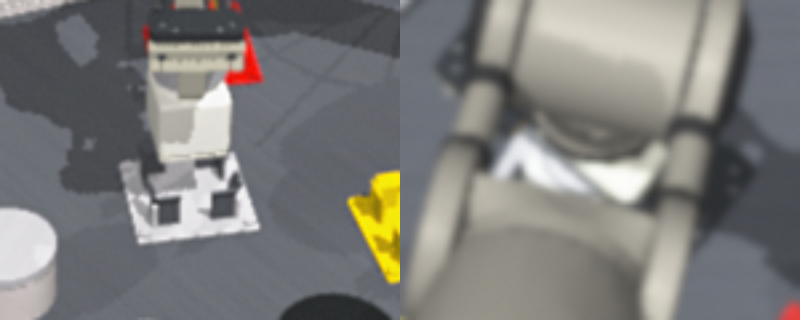

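The jar hangs level over the nest (crop (190,120), nest at (190,200)). One check of yaw and centre before lowering.

```bash
python3 - <<'E'
from h import *
S=dict(np.load('s2.npz'));W=world(S);z=W[...,2]
cen=np.array([470.3,-27.1])
def faces(W,cen,z0,z1):
    z=W[...,2];m=(np.hypot(W[...,0]-cen[0],W[...,1]-cen[1])<52)&(z>z0)&(z<z1)
    P=W[m][:,:2]; rng=np.random.default_rng(0); out=[];n0=None
    for _ in range(2):
        best=(0,)
        for _ in range(600):
            a,b=P[rng.choice(len(P),2,False)];d=b-a;L=np.hypot(*d)
            if L<15: continue
            n=np.array([-d[1],d[0]])/L
            if n0 is not None and abs(n@n0)>.2: continue
            i=abs((P-a)@n)<2.5
            if i.sum()>best[0]: best=(i.sum(),i)
        Q=P[best[1]];vx,vy,x0,y0=cv2.fitLine(Q.astype(np.float32),cv2.DIST_HUBER,0,.01,.01).ravel()
        n=np.array([-vy,vx]);o=n@[x0,y0]-n@cen
        if o<0:n,o=-n,-o
        n0=n;out.append((len(Q),np.degrees(np.arctan2(n[1],n[0])).round(2),o.round(2)));P=P[~best[1]]
    return out
print('jar now',faces(W,cen,80,128)); 
S0=dict(np.load('scene0.npz'));W0=world(S0);print('jar before',faces(W0,np.array([509.,-235.1]),8,56))
T=dict(np.load('top0.npz'))
for nm,c,(u,v) in(('top',T,(335,265)),('scene',S0,(321,242))):
    g=cv2.cvtColor(c['frame'],cv2.COLOR_BGR2GRAY);m=np.zeros_like(g);r=42;m[v-r:v+r,u-r:u+r]=g[v-r:v+r,u-r:u+r]>150
    m=cv2.morphologyEx(m,cv2.MORPH_OPEN,np.ones((2,2)))
    n,l,st,_=cv2.connectedComponentsWithStats(m);i=1+np.argmax(st[1:,4]);vv,uu=np.nonzero(l==i)
    P=np.array([ray(c,a,b,4)[:2] for a,b in zip(uu,vv)],np.float32);print(nm,st[i,4],cv2.minAreaRect(P))
E
```

```text
jar now [(350, np.float32(61.63), np.float64(31.58)), (87, np.float32(-27.17), np.float64(32.42))]
jar before [(257, np.float32(83.0), np.float64(32.02)), (131, np.float32(-6.63), np.float64(32.67))]
top 1468 ((467.75445556640625, -27.668258666992188), (114.2259292602539, 115.03147888183594), 61.756893157958984)
scene 956 ((470.6825866699219, -20.461135864257812), (113.06546783447266, 111.62767028808594), 62.01569366455078)
```

```bash
python3 -m pendant '[{"linear":[0,1.5,-15],"twist":0},{"linear":[0,1.5,-28],"twist":0},{"linear":[0,1.5,-36],"twist":0},{"linear":[0,1.5,-42],"twist":0},{"linear":[0,1.5,-46],"twist":0},{"linear":[0,1.5,-46],"twist":0}]'
```

```text
time: 6.38
tool_pos: [469.9, -24.7, 93.6]
tcp_rot: [-3.141, 0.0, 0.933]
contact_force: [-0.7, -0.6, -4.7]
grip_width: 63.8
```

```bash
python3 -m pendant '[{"linear":[0,0,-5],"twist":0},{"linear":[0,0,-10],"twist":0},{"linear":[0,0,-15],"twist":0},{"linear":[0,0,-18],"twist":0},{"linear":[0,0,-18],"twist":0}]'; python3 -c "
from plant import bot;print(bot.get_obs()['moment'])"
```

```text
time: 7.0
tool_pos: [469.8, -24.7, 75.5]
tcp_rot: [-3.141, 0.0, 0.932]
contact_force: [-0.1, 0.0, -5.9]
grip_width: 63.4
[-0.03724693  0.00825922 -0.04556891]
```

```bash
python3 -m pendant '[{"linear":[0,0,-1],"twist":0},{"linear":[0,0,-2],"twist":0},{"linear":[0,0,-2.5],"twist":0},{"linear":[0,0,-2.5],"twist":0},{"linear":[0,0,-2.5],"twist":0}]'; python3 -c "
from plant import bot;print(bot.get_obs()['moment'])"
```

```text
time: 7.62
tool_pos: [470.1, -24.8, 73.7]
tcp_rot: [3.141, -0.0, 0.933]
contact_force: [-2.1, 0.2, 4.7]
grip_width: 63.7
[ 0.00837422  0.41145752 -0.00863424]
```

Seated: z 73.7, matching the plate, with about 10 N down. Start unscrewing, following the thread rise.

```bash
M='from plant import bot;o=bot.get_obs();print(o["moment"].round(2),o["contact_force"].round(1))'
python3 -m pendant '[{"linear":[0,0,0],"twist":0},{"linear":[0,0,0],"twist":5},{"linear":[0,0,0.2],"twist":10},{"linear":[0,0,0.3],"twist":15},{"linear":[0,0,0.3],"twist":15}]';python3 -c "$M"
python3 -m pendant '[{"linear":[0,0,0.2],"twist":5},{"linear":[0,0,0.4],"twist":10},{"linear":[0,0,0.6],"twist":20},{"linear":[0,0,0.9],"twist":30},{"linear":[0,0,0.9],"twist":30}]';python3 -c "$M"
```

```text
time: 8.25
tool_pos: [471.1, -24.9, 74.4]
tcp_rot: [3.139, -0.001, 1.196]
contact_force: [-0.7, 1.3, 7.7]
grip_width: 63.7
[0.02 0.18 0.11] [-0.7  1.3  7.7]
time: 8.88
tool_pos: [470.9, -24.9, 75.0]
tcp_rot: [3.139, 0.001, 1.717]
contact_force: [0.3, 1.3, 5.7]
grip_width: 63.7
[0.12 0.04 0.13] [0.3 1.3 5.7]
```

The moment is lower than expected, so I look before turning further.

```bash
python3 - <<'E'
from h import *
c=cap('scene');np.savez('s3.npz',**c)
cv2.imwrite('pics/s3.png',cv2.resize(c['frame'][180:280,260:390],(780,600),interpolation=cv2.INTER_CUBIC))
E
```

```text
(no output)
```

View pics/s3.png

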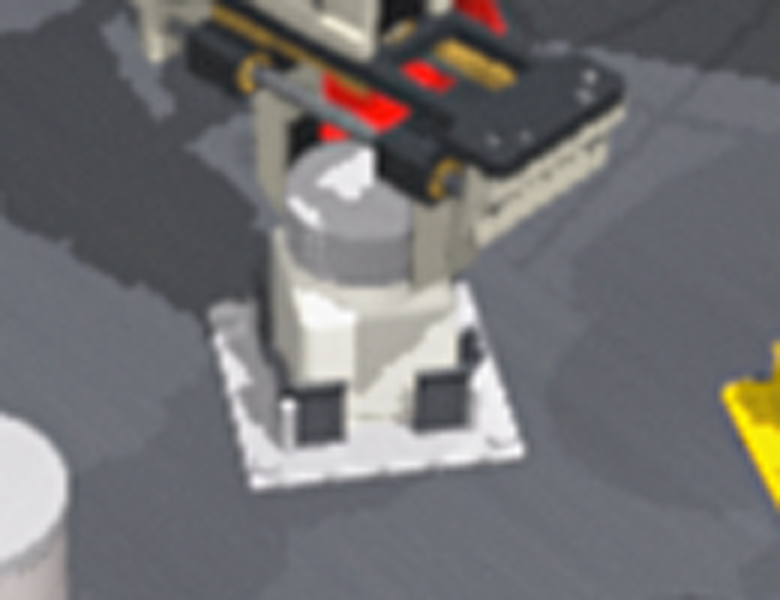

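The jar sits square and deep in the nest (crop (370,370)). I'll read the moment while still turning.

```bash
M='from plant import bot;o=bot.get_obs();print(o["moment"].round(2),o["contact_force"].round(1),o["tau"][[0,5]].round(2),o["joint_positions"][5].round(3),o["tcp_rot"][2].round(3))'
python3 -m pendant '[{"linear":[0,0,0.2],"twist":5}]';python3 -c "$M"
python3 -m pendant '[{"linear":[0,0,0.1],"twist":5}]';python3 -c "$M"
```

```text
time: 9.05
tool_pos: [470.8, -24.8, 75.1]
tcp_rot: [3.14, 0.001, 1.802]
contact_force: [-0.1, 0.6, 4.8]
grip_width: 63.7
[ 0.09 -0.03 -0.16] [-0.1  0.6  4.8] [-0.18  1.11] -2.018 1.802
time: 9.18
tool_pos: [470.6, -24.8, 75.1]
tcp_rot: [3.14, 0.001, 1.891]
contact_force: [-1.3, 0.4, 5.3]
grip_width: 63.4
[ 0.13  0.08 -0.15] [-1.3  0.4  5.3] [-0.25  0.78] -2.107 1.891
```

```bash
M='from plant import bot;o=bot.get_obs();print(o["moment"].round(2),o["contact_force"].round(1),o["tau"][[0,5]].round(2),o["tcp_rot"][2].round(3))'
for i in 1 2 3; do :; done
python3 -m pendant '[{"linear":[0,0,0.2],"twist":4}]';python3 -c "$M"
python3 -m pendant '[{"linear":[0,0,0.1],"twist":4}]';python3 -c "$M"
python3 -m pendant '[{"linear":[0,0,0.1],"twist":4}]';python3 -c "$M"
```

```text
time: 9.3
tool_pos: [470.5, -24.8, 75.3]
tcp_rot: [3.14, 0.001, 1.96]
contact_force: [-0.4, 0.7, 4.0]
grip_width: 63.5
[ 0.11  0.03 -0.14] [-0.4  0.7  4. ] [0.01 0.51] 1.96
time: 9.43
tool_pos: [470.5, -24.8, 75.4]
tcp_rot: [3.14, 0.001, 2.03]
contact_force: [-0.3, 0.8, 5.2]
grip_width: 63.7
[ 0.12  0.1  -0.15] [-0.3  0.8  5.2] [-0.21  0.61] 2.03
time: 9.55
tool_pos: [470.5, -24.9, 75.5]
tcp_rot: [3.14, 0.001, 2.1]
contact_force: [-0.9, 0.7, 5.9]
grip_width: 63.7
[ 0.08  0.12 -0.07] [-0.9  0.7  5.9] [0.04 0.65] 2.1
```

```bash
M='from plant import bot;o=bot.get_obs();print(o["moment"].round(2),o["contact_force"].round(1),o["tau"][[0,5]].round(2),o["tcp_rot"][2].round(3))'
python3 -m pendant '[{"linear":[0,0,0.1],"twist":3}]';python3 -c "$M"
python3 -m pendant '[{"linear":[0,0,0.1],"twist":3}]';python3 -c "$M"
python3 -m pendant '[{"linear":[0,0,0],"twist":0},{"linear":[0,0,0],"twist":0}]';python3 -c "$M"
```

```text
time: 9.68
tool_pos: [470.6, -24.9, 75.7]
tcp_rot: [3.14, 0.001, 2.152]
contact_force: [-1.0, 0.9, 5.2]
grip_width: 63.2
[ 0.07  0.1  -0.03] [-1.   0.9  5.2] [0.07 0.4 ] 2.152
time: 9.8
tool_pos: [470.6, -24.9, 75.7]
tcp_rot: [3.14, 0.001, 2.204]
contact_force: [0.5, -0.2, 3.7]
grip_width: 63.3
[ 0.07  0.07 -0.04] [ 0.5 -0.2  3.7] [0.08 0.47] 2.204
time: 10.05
tool_pos: [470.6, -24.9, 75.7]
tcp_rot: [3.141, 0.001, 2.202]
contact_force: [0.3, -0.3, 5.3]
grip_width: 63.8
[0.02 0.11 0.06] [ 0.3 -0.3  5.3] [-0.11  0.07] 2.202
```

Moment has dropped to about 0 and the tool has turned 1.27 rad. I test with a gentle 3 mm lift.

```bash
M='from plant import bot;o=bot.get_obs();print(o["moment"].round(2),o["contact_force"].round(1))'
python3 -m pendant '[{"linear":[0,0,1],"twist":0},{"linear":[0,0,1.5],"twist":0}]';python3 -c "$M"
python3 -m pendant '[{"linear":[0,0,0.7],"twist":0},{"linear":[0,0,1.5],"twist":0},{"linear":[0,0,1.5],"twist":0}]';python3 -c "$M"
```

```text
time: 10.3
tool_pos: [469.7, -24.7, 76.6]
tcp_rot: [-3.141, -0.001, 2.205]
contact_force: [0.5, -0.5, -2.3]
grip_width: 63.8
[ 0.07  0.01 -0.04] [ 0.5 -0.5 -2.3]
time: 10.68
tool_pos: [469.9, -24.7, 78.3]
tcp_rot: [-3.142, -0.0, 2.206]
contact_force: [0.3, 0.7, -1.2]
grip_width: 63.6
[ 0.05  0.05 -0.  ] [ 0.3  0.7 -1.2]
```

Fz is about -1.2 N, which is the lid's weight alone, so the threads have let go. Lift straight up to about 20 mm above the rim.

```bash
python3 -m pendant '[{"linear":[0,0,2],"twist":0},{"linear":[0,0,4],"twist":0},{"linear":[0,0,6],"twist":0}]'
python3 -m pendant '[{"linear":[0,0,5],"twist":0},{"linear":[0,0,11],"twist":0},{"linear":[0,0,18],"twist":0},{"linear":[0,0,25],"twist":0},{"linear":[0,0,31],"twist":0},{"linear":[0,0,31],"twist":0},{"linear":[0,0,31],"twist":0}]'
python3 - <<'E'
from h import *
c=cap('scene');np.savez('s4.npz',**c)
cv2.imwrite('pics/s4.png',cv2.resize(c['frame'][160:280,250:410],(800,600),interpolation=cv2.INTER_CUBIC))
W=world(c);z=W[...,2];m=np.hypot(W[...,0]-470,W[...,1]+25)<45
v,u=np.nonzero(m);
for a in range(305,340,4): print(a,[(int(r),int(z[r,a])) for r in range(205,262,4)])
E
```

```text
time: 11.05
tool_pos: [470.0, -24.7, 84.6]
tcp_rot: [3.141, 0.0, 2.207]
contact_force: [-0.0, 0.3, -0.7]
grip_width: 63.3
time: 11.92
tool_pos: [469.8, -24.7, 115.2]
tcp_rot: [-3.141, -0.0, 2.207]
contact_force: [0.8, 0.4, -0.5]
grip_width: 63.3
305 [(205, 122), (209, 0), (213, 2), (217, -3), (221, 60), (225, 49), (229, 35), (233, 31), (237, 42), (241, 39), (245, 3), (249, 7), (253, 5), (257, 10), (261, 0)]
309 [(205, 131), (209, 119), (213, -1), (217, 65), (221, 71), (225, 69), (229, 65), (233, 55), (237, 44), (241, 32), (245, 36), (249, 24), (253, 11), (257, 8), (261, 3)]
313 [(205, 139), (209, 131), (213, 84), (217, 92), (221, 86), (225, 70), (229, 68), (233, 65), (237, 54), (241, 42), (245, 35), (249, 19), (253, 8), (257, 5), (261, 4)]
317 [(205, 145), (209, 133), (213, 121), (217, 102), (221, 87), (225, 75), (229, 71), (233, 63), (237, 54), (241, 39), (245, 33), (249, 20), (253, 7), (257, 6), (261, 1)]
321 [(205, 144), (209, 132), (213, 122), (217, 103), (221, 90), (225, 74), (229, 69), (233, 63), (237, 50), (241, 37), (245, 24), (249, 10), (253, 4), (257, 6), (261, 1)]
325 [(205, 143), (209, 132), (213, 121), (217, 102), (221, 90), (225, 71), (229, 67), (233, 61), (237, 48), (241, 34), (245, 23), (249, 6), (253, 2), (257, 3), (261, 0)]
329 [(205, 141), (209, 131), (213, 102), (217, 87), (221, 86), (225, 73), (229, 68), (233, 59), (237, 44), (241, 33), (245, 27), (249, 13), (253, 4), (257, 4), (261, 2)]
333 [(205, 134), (209, 123), (213, 1), (217, 4), (221, 39), (225, 68), (229, 65), (233, 57), (237, 42), (241, 41), (245, 25), (249, 12), (253, 5), (257, 3), (261, 4)]Traceback (most recent call last):
  File "<stdin>", line 6, in <module>
ValueError: cannot convert float NaN to integer
```

View pics/s4.png

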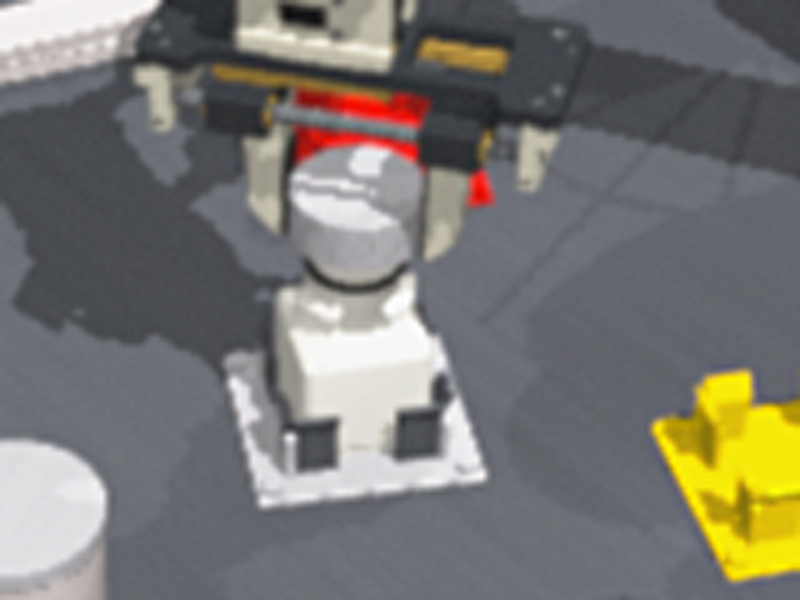

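The lid is held level at crop (355,210), clear above the black sealing ring at (355,275). The jar stands in the nest, with its shoulder at about 66 mm. Lid top is about 145 mm, so its edge is about 22 mm above the rim. Hand in.

```bash
python3 -m pendant '[{"linear":[0,0,0],"twist":0},{"linear":[0,0,0],"twist":0}]'; python3 -c "from plant import bot;print(bot.close_job())"
```

```text
time: 12.22
tool_pos: [469.8, -24.7, 115.2]
tcp_rot: [-3.141, -0.0, 2.207]
contact_force: [-0.9, 0.5, -0.9]
grip_width: 64.0
the job is handed in; nothing more can be done
None
```

The job is handed in at 12.2 s. The jar is standing in the steel nest, and the gripper is holding the loosened lid above its mouth. No verdict was reported.

- **Placing:** I picked the jar up by its lid, turned it 21° to match the nest and lowered it. Tool height (73.7 mm) and upward force both showed it resting on the plate.
- **Unscrewing:** I turned the tool 1.27 rad anticlockwise and stopped once the turning moment fell to about zero. A 3 mm test lift then carried about 1 N, which is the lid's weight alone, so it was free.
- **Last checks:** The final picture shows the lid level and above the sealing ring. Its edge is about 22 mm over the rim, taken from the lid top at about 145 mm. The jar's shoulder is at about 66 mm, as expected standing on the plate. The grip reads 64 mm.
- **Weaker evidence:**
  - The moment while turning read only about 0.15 N m, against the 0.45 stated.
  - I did not measure the lid's own turn; 1.27 rad is the tool's.
  - My estimates of the nest's centre differed by up to 7 mm between views, though the jar went in with almost no sideways force.
  - I did not re-measure the bystanders. None looked disturbed in the pictures, and no unexpected contact force showed.

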